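# Load the cartridge fuse into the welder's spring fuse holder

### The arm

A 7-joint arm with a two-finger parallel gripper is mounted at the origin on the work surface. World frame = base frame: x ahead of the robot, y to its left, z up, the work surface at z = 0. Lengths are in m, angles in rad, forces in N, time in s.
With the tool pointing down it reaches from about 0.425 to 0.925 m from the base axis. Payload 6.8 kg.
Tool frame: the origin (TCP) lies midway between the tips of the shut fingers; the grasp point (between the pads) lies 19 mm behind it; y points along the fingers, z is the direction in which the jaws open and shut, and the axes are right-handed (so a half turn about y gives the same grasp; the last joint's range is limited). The gripper opens to 85 mm and grips with 20 to 120 N. Pads are 22 mm wide; open, the fingers measure 114 mm over their backs; the gripper's body (76 mm by 85 mm) begins 54 mm behind the grasp point. The pads swing forward as they close: fully open they stand 13 mm farther back than shut.
Start: joints at [1.103, 0.477, 0.022, 1.555, -0.011, 1.109, -0.083], TCP at [0.238, -0.632, 0.231] pointing down, gripper open.
Joint ranges: [-2.96, 2.96], [-0.34, 2.1], [-1.41, 1.46], [0.24, 2.44], [-1.37, 4.51], [0.17, 1.92], [-2.96, 2.96]. Speed limits (rad/s): [2.39, 2.39, 3.14, 3.14, 3.14, 3.14, 3.14].

### API

Orientations are given as a rotation vector (axis times angle).
In Python, from bench import r gives the robot as it stands.
- The arm moves only by the tool send_rows, never from a script. Its argument "rows" is text: rows parted by semicolons, each of 6 numbers parted by spaces: the shift along the world's x, y, z in m, then the turn, a rotation vector about the world's x, y, z in rad. A call has 1 to 20 rows; each row shifts and turns the commanded pose from where the row before left it; what a row does not reach is not made up. A row lasts 1/10 s, in which the tool goes at most 50 mm and 8.59 degrees, less where a joint would pass 70% of its speed; a pose out of reach is approached as far as the arm can. A call is refused whole if a number of a shift passes 0.05 or a number of a turn 0.15, either way. A call with a gripper value outside its range is refused whole. "grip" is the finger opening in m, from 0 to 0.0854, set as the call begins (left out, the last holds). The fingers move at their own pace and stop on an object; "grip_force" is the grip in N (left out, the last holds). Time passes only in rows, so rows that do not move let the fingers close. It gives the time, the measured TCP pose, the force and the opening at its end, in the units of the state.
- r.get_obs(): the state, without advancing time (a new reading comes with each control period).
- r.grab_frame(name): name is "scene" or "top" or "wrist"; returns a dict with "pixels" (420x560x3 uint8, red, green, blue), "intrinsics" (3x3 intrinsics, pixels), "k1" (the pictures are not rectified: a ray, as slopes to the right and down, at radius r is drawn at 1 + k1 r^2 times it, then the intrinsics apply), "position" and "orientation" of the camera in the world. Camera axes: x right, y up, looking along -z (the intrinsics and any distortion apply to the point x, -y, -z); pixel columns grow to the right and rows downward; lengths in m; the calibration is good to about 2 mm. A picture is of the moment at which its call begins. There is no depth.
- r.hand_in(): hands the job in, once; it reports no verdict.
The state is a dict: "clock": time; "joints": joint angles; "qvel": joint speeds; "tau": joint torques, N m; "tcp_pos": TCP position; "orientation": TCP orientation; "contact_force": force on the tool from outside, world axes, zero at the start; "moment": the same for the moment, N m; "grip_width": finger opening in m.
Only numpy, scipy, OpenCV 4.12 (cv2) and the standard library are available. Lean on these libraries where they do the work, as an engineer would, in place of code of your own. Each camera call takes 0.05 s, during which the arm holds its last target.

### The job

Take the cartridge fuse from the V-block rest and load it into the fuse holder: push one end in under the hood against the spring contact, then tip the other end down behind the end stop, so that the fuse lies level and fully home on both saddles, and let go of it. Be gentle: the contact forces on the fuse holder, added up, must never pass 30 N. Leave the pipe stub, the hammer and the angle bracket where they are.

Things in the scene. Friction and masses are not known exactly. Their poses are not given: they have to be found in the camera images.
- fuse: Loose cylindrical cartridge fuse, white ceramic tube with steel end caps and a ribbed black rubber grip sleeve 52 mm long about its middle; diameter 27 mm all along, length 110 mm, about 0.14 kg, both ends alike. Origin at its centre; x along its length. It starts lying level in the V-block rest, its centre 33 mm above the table. Gripped by the sleeve it hardly slips.
- vrest: Fixed dark steel rest, 130 x 50 mm, origin under its centre, with two V-blocks that carry the fuse along the rest's x axis. Blocks 14 mm thick, centred 42 mm either side of the middle, 31 mm high; 70 mm free between them for grasping (6 mm plate below).
- holder: Fixed fuse holder, grey base 184 x 62 x 10 mm. Origin: table height, under the middle of the bay; x along the bay from the hooded spring end (-x, robot side) to the end stop, z up. The black carriage on it is clamped up to 10 mm either way along x from its middle place: unmeasured, to be felt; it stays put. x values and points here are for the middle place. Saddle tops z = 24 mm.
- pipe: Bystander: loose upright steel pipe stub, 60 mm across, 75 mm high; origin under its centre.
- hammer: Bystander: loose hammer lying on the table; x along its handle towards the head.
- angle: Bystander: loose steel angle bracket, 90 x 40 x 40 mm; origin under its centre.
- spring (a point): Point on the holder base at x = -49 mm, z = 24 mm: foot of the relaxed brass contact plate (30 x 30 mm). Spring pushes it to +x: 1 N at first, +1 N per mm, hard stop at 12 mm (13 N); damped, 1.2 N more per 10 mm/s. Hood above: underside z = 57, top z = 61 mm, reaching to x = -46 mm; side cheeks 32 mm apart. Saddle floor below from x = -80 to -30 mm.
- stop (a point): Point on the holder base at x = +55 mm, z = 42 mm: top of the inner face of the upright brass end stop (8 mm thick), 18 mm above the saddle. Saddle floor from x = +30 mm, cheeks 32 mm apart from x = +33 mm, top z = 38 mm. Between x = -30 and +30 mm it is open down to the base for fingertips. Relaxed gap between contact and stop: 104 mm.
- seat (a point): Point on the holder base at x = 0, y = 0, z = 37.5 mm: centre of a loaded fuse (middle place), level, along x. The spring is then compressed 6 mm and squeezes the fuse with 7 N at each end (14 N of the allowed sum); about 9.5 mm are needed while the fuse tips down past the stop. Friction at the ends can hold the fuse a few mm too high until it is pressed down.

How it is judged:
By the outcome, as a careful person would: the job done as asked, in the order asked, and still so for the second after the job is handed in, with the robot touching nothing.
It also fails if it takes over 69 s, if anything falls off the work surface, if the arm or the gripper's body presses on something with over 40 N, if the wrist force passes 120 N, or if a joint passes its speed limit or range.

## Working session

There is one attempt and no reset: what is moved stays moved. The work goes in short steps, Python scripts to look and compute and a tool call to move; the robot and the scene stay as the last step left them, time stands still between calls to the robot, and variables do not carry over. Pictures are saved under pics/ and viewed, and the job is handed in when it is done.

Besides the shell and the picture viewer there is one more tool, called after ">>>" as name(argument=value, ...) on one line, values as JSON. send_rows: Moves the arm, as the interface text tells. Its arguments: {"type":"object","properties":{"rows":{"type":"string"},"grip":{"type":"number"},"grip_force":{"type":"number"}},"required":["rows"]}

```bash
ls; mkdir -p pics
cat > h.py <<'E'
from bench import r
import numpy as np, cv2
from scipy.spatial.transform import Rotation as R
def rot(o):
    o=np.array(o,float)
    if o.shape==(3,3): return o
    if o.size==3: return R.from_rotvec(o).as_matrix()
    raise Exception(o)
def save(n,f): cv2.imwrite(f'pics/{n}.png',f['pixels'][:,:,::-1])
def ray(f,u,v):
    K=np.array(f['intrinsics']);k=f['k1']
    d=np.array([(u-K[0,2])/K[0,0],(v-K[1,2])/K[1,1]])
    s=d.copy()
    for _ in range(30): s=d/(1+k*(s@s))
    w=rot(f['orientation'])@np.array([s[0],-s[1],-1])
    return np.array(f['position']),w
def onz(f,u,v,z):
    p,w=ray(f,u,v); return p+w*(z-p[2])/w[2]
def tri(a,b):
    A=np.zeros((3,3));y=np.zeros(3)
    for p,w in (a,b):
        w=w/np.linalg.norm(w);M=np.eye(3)-np.outer(w,w);A+=M;y+=M@p
    x=np.linalg.solve(A,y)
    return x,[np.linalg.norm(np.cross(x-p,w/np.linalg.norm(w))) for p,w in (a,b)]
def proj(f,P):
    K=np.array(f['intrinsics']);c=rot(f['orientation']).T@(np.array(P)-np.array(f['position']))
    s=np.array([c[0],-c[1]])/-c[2]; s=s*(1+f['k1']*(s@s))
    return K[0,0]*s[0]+K[0,2],K[1,1]*s[1]+K[1,2]
def st():
    o=r.get_obs(); print({k:np.round(np.array(o[k]),4).tolist() for k in ('clock','joints','tcp_pos','orientation','contact_force','moment','grip_width')})
    return o
E
python3 - <<'E'
from h import *
import pickle
st()
fs={}
for n in ('scene','top','wrist'):
    f=r.grab_frame(n); save(n+'0',f); fs[n]=f
    print(n,f['position'],f['orientation'],f['intrinsics'],f['k1'])
pickle.dump(fs,open('f0.pkl','wb'))
E
```

```text
pics
{'clock': 0.0, 'joints': [1.1029, 0.4778, 0.0224, 1.5564, -0.0115, 1.1093, -0.0831], 'tcp_pos': [0.2375, -0.6312, 0.2304], 'orientation': [-0.3689, 2.0272, -2.0238], 'contact_force': [0.0548, -1.1125, 0.4912], 'moment': [-0.0374, 0.0073, 0.0617], 'grip_width': 0.0855}
scene [1.19082921 0.14536261 0.98468094] [0.39176978 0.52643632 1.80235547] [[441.40189046   0.         284.42361753]
 [  0.         441.40189046 203.03302455]
 [  0.           0.           1.        ]] 0.04345302247386891
top [ 0.5126021  -0.0164018   0.97225229] [ 0.12460343 -0.08223723 -1.58248778] [[422.56773202   0.         282.18801613]
 [  0.         422.56773202 204.97247781]
 [  0.           0.           1.        ]] -0.06898963598002571
wrist [ 0.30574764 -0.60580586  0.37317305] [-0.2568013   0.17810454 -1.20077219] [[325.63611786   0.         276.53552842]
 [  0.         325.63611786 210.28149018]
 [  0.           0.           1.        ]] 0.015477055796885445
```

View pics/scene0.png

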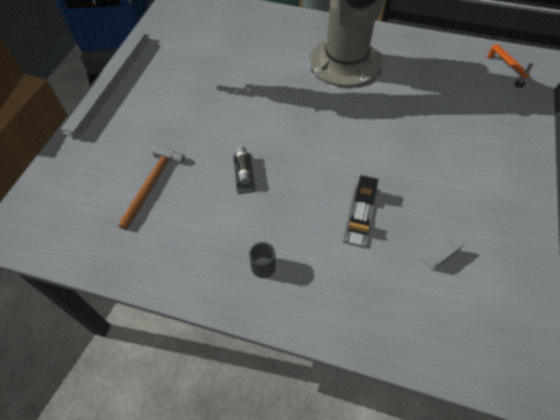

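View pics/top0.png

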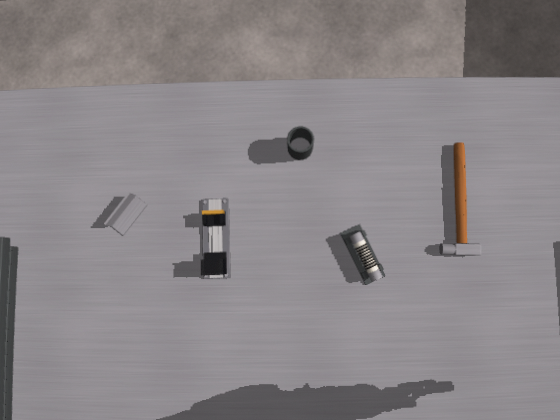

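View pics/wrist0.png

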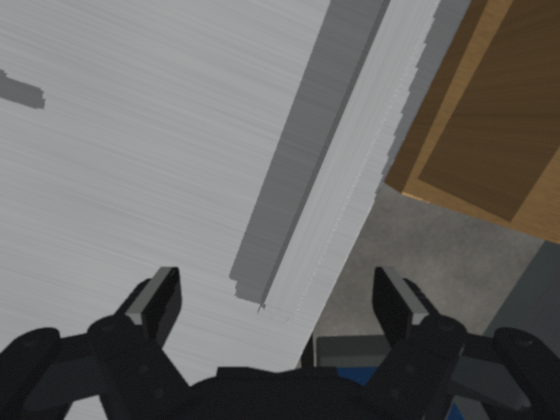

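The top view shows the fuse in its rest at about (364,255) and the holder at about (215,238), hood at the bottom (215,263). The pipe is at (300,143), the hammer at (461,200) and the angle bracket at (125,214). I'll zoom in on the fuse and holder.

Run:
```python
from h import *
import pickle
fs=pickle.load(open('f0.pkl','rb'))
def crop(n,u0,v0,u1,v1,s):
    return cv2.resize(fs[n]['pixels'][v0:v1,u0:u1,::-1],None,fx=s,fy=s,interpolation=cv2.INTER_CUBIC)
a=crop('top',330,215,400,295,6);b=crop('top',190,190,245,290,5)
cv2.imwrite('pics/c_fuse.png',a);cv2.imwrite('pics/c_hold.png',b)
cv2.imwrite('pics/c_sf.png',crop('scene',220,135,270,205,7));cv2.imwrite('pics/c_sh.png',crop('scene',335,165,390,255,6))
for n,pts in {'top':[(364,255),(215,238),(300,143),(461,200),(125,214)],'scene':[(244,165),(361,211)]}.items():
    for p in pts: print(n,p,onz(fs[n],*p,0.03).round(3))
```

```text
top (364, 255) [ 0.523 -0.171  0.03 ]
top (215, 238) [0.565 0.16  0.03 ]
top (300, 143) [ 0.78  -0.034  0.03 ]
top (461, 200) [ 0.642 -0.395  0.03 ]
top (125, 214) [0.622 0.369 0.03 ]
scene (244, 165) [ 0.521 -0.169  0.03 ]
scene (361, 211) [0.575 0.164 0.03 ]
```

View pics/c_fuse.png

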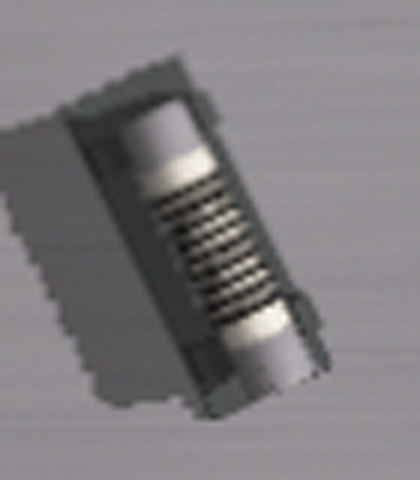

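View pics/c_hold.png

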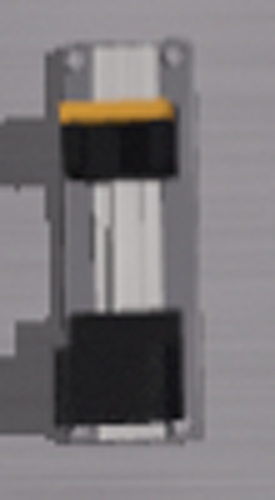

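View pics/c_sf.png

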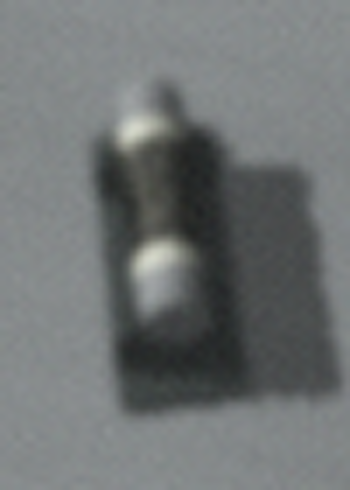

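View pics/c_sh.png

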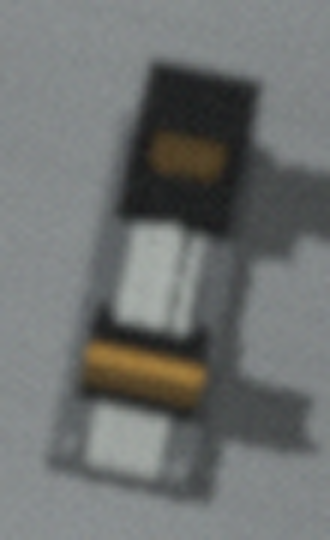

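Run:
```python
from h import *
import pickle
fs=pickle.load(open('f0.pkl','rb'))
o=r.get_obs(); T=rot(o['orientation']); print('tool axes\n',T.round(3))
f=fs['wrist']; C=rot(f['orientation']); print('cam axes\n',C.round(3)); 
print('cam in tool',(T.T@(np.array(f['position'])-o['tcp_pos'])).round(4),'\n',(T.T@C).round(3))
t=fs['top']
a=onz(t,355,234,.036);b=onz(t,376.5,277.7,.036); print(a,b,np.linalg.norm(a-b),(a+b)/2, np.degrees(np.arctan2(*(a-b)[1::-1])))
# holder base corners, z=.01
for p in [(190+50/5,190+45/5),(190+192/5,190+42/5),(190+60/5,190+440/5),(190+200/5,190+437/5)]: print(p,onz(t,*p,.01).round(4))
```

```text
tool axes
 [[-0.936 -0.001  0.352]
 [-0.352  0.001 -0.936]
 [ 0.    -1.    -0.001]]
cam axes
 [[ 0.353  0.895  0.271]
 [-0.936  0.338  0.102]
 [-0.    -0.29   0.957]]
cam in tool [-7.290e-02 -1.426e-01 -1.000e-04] 
 [[-0.001 -0.957 -0.29 ]
 [-0.001  0.29  -0.957]
 [ 1.    -0.001 -0.001]]
[ 0.56927668 -0.15209864  0.036     ] [ 0.47301865 -0.19601189  0.036     ] 0.10580161707459214 [ 0.52114766 -0.17405526  0.036     ] 24.52263956288185
(200.0, 199.0) [0.6571 0.1994 0.01  ]
(228.4, 198.4) [0.6574 0.133  0.01  ]
(202.0, 278.0) [0.4759 0.1928 0.01  ]
(230.0, 277.4) [0.4767 0.1289 0.01  ]
```

>>> send_rows(rows="0.015 0.0245 0 0 0 0.0045;0.015 0.0245 0 0 0 0.0045;0.015 0.0245 0 0 0 0.0045;0.015 0.0245 0 0 0 0.0045;0.015 0.0245 0 0 0 0.0045;0.015 0.0245 0 0 0 0.0045;0.015 0.0245 0 0 0 0.0045;0.015 0.0245 0 0 0 0.0045;0.015 0.0245 0 0 0 0.0045;0.015 0.0245 0 0 0 0.0045;0.015 0.0245 0 0 0 0.0045;0.015 0.0245 0 0 0 0.0045;0.015 0.0245 0 0 0 0.0045;0.015 0.0245 0 0 0 0.0045;0.015 0.0245 0 0 0 0.0045;0.015 0.0245 0 0 0 0.0005;0 0 0 0 0 0;0 0 0 0 0 0")

```text
clock: 1.95
tcp_pos: [0.4777, -0.2393, 0.2311]
orientation: [-0.433, 1.985, -1.984]
contact_force: [0.2, -0.9, 0.7]
grip_width: 0.0852
```

Run:
```python
from h import *
import pickle
st()
f=r.grab_frame('wrist'); save('w1',f); pickle.dump(f,open('w1.pkl','wb'))
```

```text
{'clock': 1.95, 'joints': [0.5143, 0.2567, -0.1976, 1.8808, 0.059, 1.0102, -0.8498], 'tcp_pos': [0.4777, -0.2393, 0.2311], 'orientation': [-0.4332, 1.9845, -1.9842], 'contact_force': [0.1877, -0.9122, 0.7149], 'moment': [-0.029, 0.0266, 0.0342], 'grip_width': 0.0852}
```

View pics/w1.png

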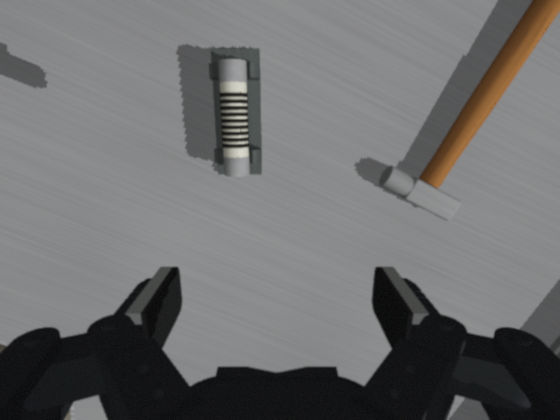

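>>> send_rows(rows="0.01 0.018 -0.015 0 0 0;0.01 0.018 -0.015 0 0 0;0.01 0.018 -0.015 0 0 0;0.01 0.018 -0.015 0 0 0;0 0 0 0 0 0;0 0 0 0 0 0")

```text
clock: 2.6
tcp_pos: [0.517, -0.169, 0.1711]
orientation: [-0.432, 1.986, -1.986]
contact_force: [-1.0, -0.6, 0.6]
grip_width: 0.0854
```

Run:
```python
from h import *
import pickle
st()
f=r.grab_frame('wrist'); save('w2',f); pickle.dump(f,open('w2.pkl','wb'))
```

```text
{'clock': 2.6, 'joints': [0.3883, 0.3434, -0.2293, 1.9171, 0.0992, 0.893, -1.0344], 'tcp_pos': [0.517, -0.169, 0.1711], 'orientation': [-0.4317, 1.986, -1.9863], 'contact_force': [-0.9899, -0.6257, 0.5741], 'moment': [-0.0126, -0.0399, -0.0013], 'grip_width': 0.0854}
```

View pics/w2.png

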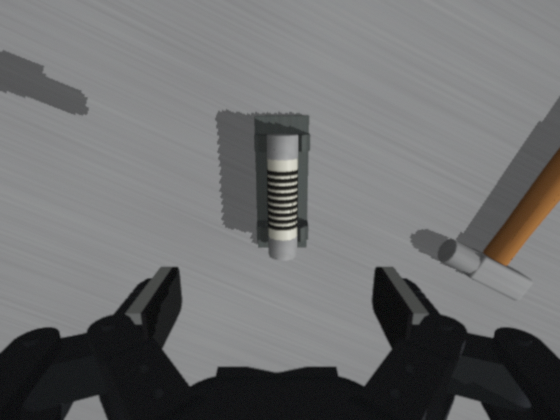

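Both wrist views show the fuse upright in its rest: in w1 from (233,58) to (236,178), in w2 from (283,135) to (283,260). The cream rings show clearly in both.

```bash
cat > fz.py <<'E'
from h import *
import pickle
def fuse_pts(f,box):
    u0,v0,u1,v1=box; im=f['pixels'][v0:v1,u0:u1].astype(int)
    m=((im[:,:,0]>165)&(im[:,:,0]-im[:,:,2]>10)).astype(np.uint8)
    n,l,s,c=cv2.connectedComponentsWithStats(m)
    return [( s[i,4],(c[i]+[u0,v0]).round(1).tolist()) for i in range(1,n) if s[i,4]>25]
E
python3 - <<'E'
from fz import *
w1=pickle.load(open('w1.pkl','rb'));w2=pickle.load(open('w2.pkl','rb'))
a=fuse_pts(w1,(205,50,265,185));b=fuse_pts(w2,(255,125,315,270))
print(a,b)
A=sorted([x for x in a if x[0]>150],key=lambda x:x[1][1]);B=sorted([x for x in b if x[0]>150],key=lambda x:x[1][1])
P=[]
for x,y in zip(A,B):
    p,e=tri(ray(w1,*x[1]),ray(w2,*y[1])); print(p.round(4),np.round(e,4)); P.append(p)
# lines at z=.0465 (top)
for f,c in ((w1,A),(w2,B)): print([onz(f,*x[1],.045).round(4) for x in c])
# cap ends silhouette
E
```

```text
[(np.int32(161), [236.6, 87.0]), (np.int32(27), [238.1, 104.3]), (np.int32(136), [239.1, 151.9])] [(np.int32(183), [287.2, 165.3]), (np.int32(145), [286.8, 234.2])]
[ 0.5482 -0.1652  0.042 ] [0.0003 0.0003]
[array([ 0.5484, -0.1658,  0.045 ])]
[array([ 0.5483, -0.1648,  0.045 ])]
```

Run:
```python
from fz import *
for n in ('w1','w2'):
    f=pickle.load(open(n+'.pkl','rb')); g=cv2.cvtColor(f['pixels'],cv2.COLOR_RGB2GRAY)
    im=f['pixels'].astype(int)
    rows=(75,87,93,100,152,165) if n=='w1' else (150,160,166,172,234,240,250)
    u=(205,270) if n=='w1' else (250,315)
    for v in rows: print(n,v,u[0],g[v,u[0]:u[1]].tolist())
    c=235 if n=='w1' else 283
    print('col',g[50:190 if n=='w1' else 270,c].tolist())
```

```text
w1 75 205 [87, 87, 87, 82, 68, 54, 51, 47, 43, 42, 42, 43, 44, 51, 66, 76, 85, 91, 98, 103, 111, 119, 124, 130, 136, 138, 142, 146, 149, 151, 153, 153, 155, 157, 158, 158, 158, 155, 150, 145, 137, 110, 68, 45, 53, 75, 85, 89, 88, 85, 84, 82, 81, 79, 86, 115, 135, 140, 140, 141, 140, 140, 140, 140, 139]
w1 87 205 [88, 88, 90, 88, 89, 90, 89, 81, 64, 52, 50, 52, 51, 53, 69, 96, 108, 115, 124, 134, 145, 154, 163, 171, 178, 184, 191, 195, 198, 201, 203, 205, 207, 208, 209, 208, 207, 205, 203, 198, 186, 156, 107, 83, 81, 83, 84, 85, 82, 84, 84, 84, 83, 83, 88, 109, 133, 141, 141, 142, 142, 142, 141, 141, 140]
w1 93 205 [89, 90, 90, 90, 90, 88, 90, 83, 68, 54, 51, 50, 50, 49, 43, 39, 40, 45, 50, 50, 47, 53, 56, 58, 64, 68, 71, 74, 75, 78, 78, 80, 80, 82, 76, 68, 82, 94, 96, 94, 94, 81, 70, 78, 82, 81, 83, 83, 84, 85, 83, 85, 84, 82, 88, 112, 134, 141, 140, 140, 139, 140, 139, 138, 138]
w1 100 205 [88, 89, 89, 91, 90, 91, 91, 87, 79, 60, 51, 50, 51, 49, 47, 37, 34, 34, 34, 36, 37, 41, 44, 46, 49, 53, 56, 59, 61, 63, 61, 65, 66, 63, 58, 60, 55, 63, 64, 66, 73, 69, 66, 77, 81, 83, 82, 84, 83,
[... 3856 characters left out ...]
2, 83, 83, 82, 79, 69, 58, 52, 52, 52, 51, 52, 49, 56, 69, 95, 123, 136, 138, 137, 139, 140, 141, 143, 143, 144, 145, 146, 146, 145, 145, 145, 145, 145, 147, 148, 149, 150, 154, 161, 176, 188, 192, 192, 194, 192, 193, 193, 192, 191, 180, 148, 84, 36, 38, 76, 138, 176, 164, 100, 38, 35, 67, 133, 178, 168, 103, 40, 33, 67, 133, 176, 163, 98, 38, 38, 77, 137, 169, 145, 82, 37, 40, 80, 136, 162, 126, 65, 36, 47, 94, 146, 160, 110, 49, 34, 67, 129, 168, 145, 83, 35, 45, 90, 143, 163, 124, 62, 36, 67, 134, 181, 191, 192, 192, 192, 192, 192, 191, 185, 169, 146, 138, 138, 138, 140, 141, 143, 143, 144, 144, 145, 143, 142, 143, 145, 144, 147, 149, 150, 146, 141, 139, 140, 141, 141, 143, 140, 140, 140]
```

Run:
```python
from fz import *
L={}
for n,c,a,b in (('w1',lambda v:232.9+(v-87)*2.8/65,75,170),('w2',lambda v:282.3+(v-166)*.3/68,155,250)):
    f=pickle.load(open(n+'.pkl','rb')); g=cv2.cvtColor(f['pixels'],cv2.COLOR_RGB2GRAY)
    s=np.array([g[v,int(round(c(v)))] for v in range(a,b)],float)
    d=np.where(s<100)[0]
    t,bm=a+d[0]-(100-s[d[0]])/(s[d[0]-1]-s[d[0]]),a+d[-1]+(100-s[d[-1]])/(s[d[-1]+1]-s[d[-1]])
    L[n]=(f,(c(t),t),(c(bm),bm)); print(n,L[n][1:],[onz(f,*p,.0465).round(4) for p in L[n][1:]])
P=[tri(ray(L['w1'][0],*L['w1'][i]),ray(L['w2'][0],*L['w2'][i])) for i in (1,2)]
for p in P: print(p[0].round(4),np.round(p[1],4))
d=P[0][0]-P[1][0];print('len',np.linalg.norm(d),'ctr',(P[0][0]+P[1][0])/2,'yaw',np.degrees(np.arctan2(d[1],d[0])))
```

```text
w1 ((np.float64(233.14136752136753), np.float64(92.60317460317461)), (np.float64(235.48461538461538), np.float64(147.0))) [array([ 0.5424, -0.1649,  0.0465]), array([ 0.4965, -0.1863,  0.0465])]
w2 ((np.float64(282.32521008403364), np.float64(171.71428571428572)), (np.float64(282.5801141352063), np.float64(229.49253731343285))) [array([ 0.542 , -0.1632,  0.0465]), array([ 0.4959, -0.1848,  0.0465])]
[ 0.5419 -0.1639  0.0421] [0.0006 0.0006]
[ 0.4956 -0.1857  0.0436] [0.0007 0.0007]
len 0.05118208879211924 ctr [ 0.51871756 -0.17479758  0.0428767 ] yaw 25.115920959354792
```

>>> send_rows(rows="0.001 -0.003 -0.015 0 0 0.01;0.001 -0.003 -0.02 0 0 0;0 0 -0.02 0 0 0;0 0 -0.02 0 0 0;0 0 -0.02 0 0 0;0 0 -0.02 0 0 0;0 0 -0.02 0 0 0;0 0 -0.01 0 0 0;0 0 -0.007 0 0 0;0 0 -0.007 0 0 0;0 0 0 0 0 0;0 0 0 0 0 0", grip=0.0854)

```text
clock: 3.85
tcp_pos: [0.52, -0.1739, 0.0127]
orientation: [-0.44, 1.978, -1.979]
contact_force: [0.1, -0.4, 0.2]
grip_width: 0.0852
```

Run:
```python
from h import *
o=st(); print(rot(o['orientation']).round(4))
f=r.grab_frame('wrist'); save('w3',f)
```

```text
{'clock': 3.85, 'joints': [0.3532, 0.5828, -0.1833, 1.9993, 0.1859, 0.5743, -1.0899], 'tcp_pos': [0.52, -0.1739, 0.0127], 'orientation': [-0.4395, 1.9784, -1.9792], 'contact_force': [0.1055, -0.4287, 0.2263], 'moment': [0.0217, 0.0226, 0.0217], 'grip_width': 0.0852}
[[-9.057e-01  8.000e-04  4.239e-01]
 [-4.239e-01 -2.000e-04 -9.057e-01]
 [-6.000e-04 -1.000e+00  5.000e-04]]
```

View pics/w3.png

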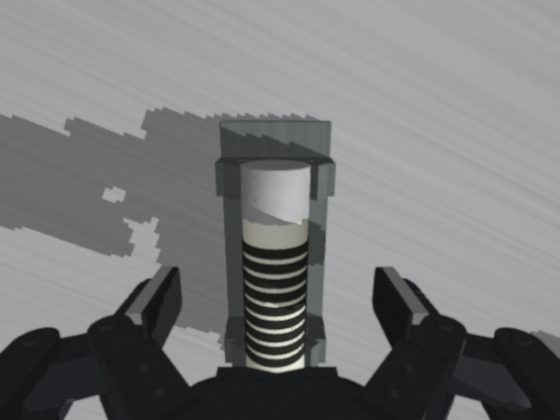

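The fuse runs up column 275, centred between the fingers at 178 and 376, so I'll close.

>>> send_rows(rows="0 0 0 0 0 0;0 0 0 0 0 0;0 0 0 0 0 0;0 0 0 0 0 0;0 0 0 0 0 0;0 0 0 0 0 0", grip=0.015, grip_force=70)

```text
clock: 4.5
tcp_pos: [0.5196, -0.1734, 0.0127]
orientation: [-0.441, 1.979, -1.979]
contact_force: [-2.0, 1.2, 4.7]
grip_width: 0.0254
```

Run:
```python
from h import *
o=st()
```

```text
{'clock': 4.5, 'joints': [0.3529, 0.5827, -0.1837, 1.9999, 0.1855, 0.575, -1.0902], 'tcp_pos': [0.5196, -0.1734, 0.0127], 'orientation': [-0.4406, 1.9795, -1.9788], 'contact_force': [-2.021, 1.2242, 4.6745], 'moment': [0.3107, 0.3542, -0.001], 'grip_width': 0.0254}
```

>>> send_rows(rows="0 0 0.01 0 0 0;0 0 0.02 0 0 0;0 0 0.03 0 0 0;0 0 0.03 0 0 0;0 0 0.03 0 0 -0.01;0 0.01 0.03 0 0 -0.04;-0.002 0.02 0.03 0 0 -0.04;-0.002 0.025 0.01 0 0 -0.04;-0.002 0.025 0 0 0 -0.04;-0.002 0.025 0 0 0 -0.04;-0.002 0.025 0 0 0 -0.04;-0.002 0.025 0 0 0 -0.04;-0.002 0.025 0 0 0 -0.04;-0.002 0.025 0 0 0 -0.04;-0.002 0.025 0 0 0 -0.04;0 0.02 0 0 0 0;0 0.01 0 0 0 0;0 0 0 0 0 0;0 0 0 0 0 0")

```text
clock: 6.4
tcp_pos: [0.5016, 0.0851, 0.2023]
orientation: [-0.03, 2.207, -2.209]
contact_force: [-0.1, -0.5, -1.6]
grip_width: 0.0247
```

Run:
```python
from h import *
import pickle
o=st(); print(rot(o['orientation']).round(4))
f=r.grab_frame('wrist'); save('w4',f); pickle.dump(f,open('w4.pkl','wb'))
```

```text
{'clock': 6.4, 'joints': [-0.03, 0.2558, -0.3045, 1.9615, 0.095, 0.9382, -1.9252], 'tcp_pos': [0.5016, 0.0851, 0.2023], 'orientation': [-0.0301, 2.2071, -2.2087], 'contact_force': [-0.0777, -0.5221, -1.572], 'moment': [0.0257, 0.0366, 0.0242], 'grip_width': 0.0247}
[[-9.996e-01 -2.000e-04  2.710e-02]
 [-2.710e-02 -8.000e-04 -9.996e-01]
 [ 2.000e-04 -1.000e+00  7.000e-04]]
```

View pics/w4.png

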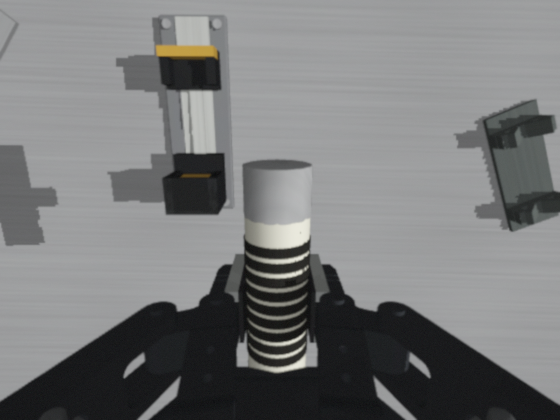

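In w4 the holder is at upper left: orange stop bar at (188,51), hood box at (195,190), base corners near (160,18), (225,17) and (233,207). The fuse is held straight along column 277. Next, a view from the other side.

>>> send_rows(rows="0 0.02 0 0 0 0;0 0.03 0 0 0 0;0 0.03 0 0 0 0;0 0.03 0 0 0 0;0 0.03 0 0 0 0;0 0.02 0 0 0 0;0 0 0 0 0 0;0 0 0 0 0 0")

```text
clock: 7.25
tcp_pos: [0.502, 0.2448, 0.202]
orientation: [-0.03, 2.207, -2.209]
contact_force: [0.0, -0.7, -2.1]
grip_width: 0.0255
```

Run:
```python
from h import *
import pickle
o=st()
f=r.grab_frame('wrist'); save('w5',f); pickle.dump(f,open('w5.pkl','wb'))
a=pickle.load(open('w4.pkl','rb'))
x=cv2.resize(a['pixels'][0:230,140:250,::-1],None,fx=3,fy=2.6,interpolation=cv2.INTER_CUBIC)
x=cv2.resize(a['pixels'][0:230,140:250,::-1],None,fx=2.6,fy=2.6,interpolation=cv2.INTER_CUBIC)
y=cv2.resize(f['pixels'][0:230,310:420,::-1],None,fx=2.6,fy=2.6,interpolation=cv2.INTER_CUBIC)
cv2.imwrite('pics/w45.png',np.hstack([x,y]))
```

```text
{'clock': 7.25, 'joints': [-0.2714, 0.3431, -0.3639, 1.8477, 0.1457, 0.9777, -2.2418], 'tcp_pos': [0.502, 0.2448, 0.202], 'orientation': [-0.03, 2.2069, -2.2094], 'contact_force': [0.0246, -0.7061, -2.1178], 'moment': [-0.0591, 0.0413, -0.0002], 'grip_width': 0.0255}
```

View pics/w5.png

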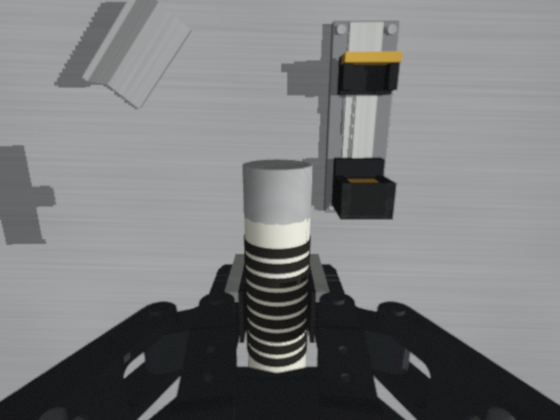

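View pics/w45.png

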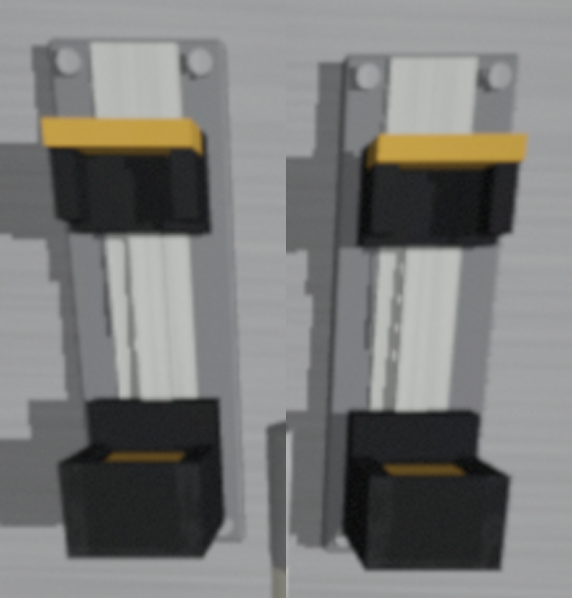

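Run:
```python
from h import *
import pickle
a=pickle.load(open('w4.pkl','rb'));f=pickle.load(open('w5.pkl','rb'))
def c(f,u0,v0,w,h,s,g=1.8):
    x=f['pixels'][v0:v0+h,u0:u0+w,::-1]; x=(255*(x/255.)**(1/g)).astype(np.uint8)
    x=cv2.resize(x,None,fx=s,fy=s,interpolation=cv2.INTER_CUBIC)
    for k in range(0,w,10): cv2.putText(x,str(u0+k),(k*s,8),0,.3,(0,0,255));cv2.line(x,(k*s,0),(k*s,x.shape[0]),(0,0,255) ,1) if k%20==0 else 0
    for k in range(0,h,10): cv2.putText(x,str(v0+k),(0,k*s+4),0,.3,(0,255,0));cv2.line(x,(0,k*s),(x.shape[1],k*s),(0,255,0),1) if k%20==0 else 0
    return x
cv2.imwrite('pics/z_stop.png',np.hstack([c(a,150,40,75,55,5),c(f,330,40,75,55,5)]))
cv2.imwrite('pics/z_hood.png',np.hstack([c(a,155,145,80,75,5),c(f,325,150,80,75,5)]))
```

```text
(no output)
```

View pics/z_stop.png

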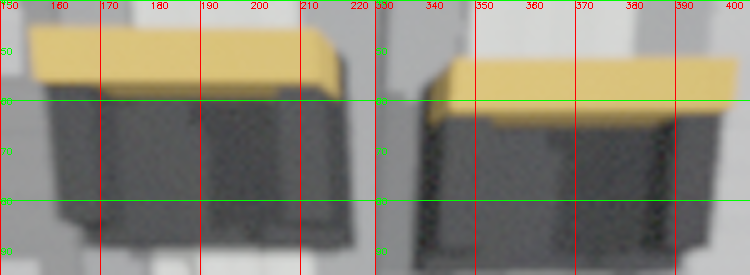

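View pics/z_hood.png

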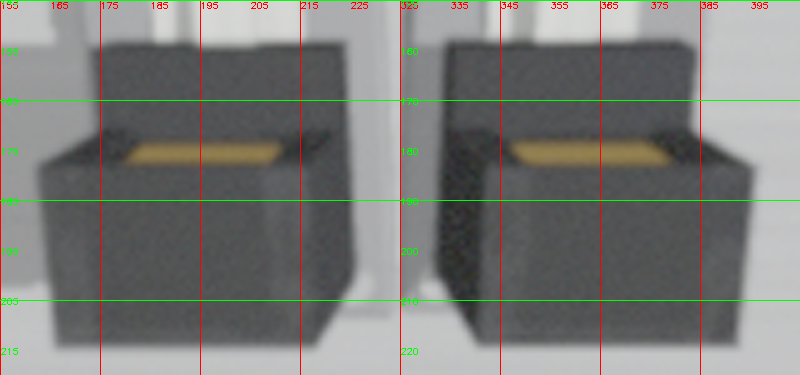

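Run:
```python
from h import *
import pickle
a=pickle.load(open('w4.pkl','rb'));f=pickle.load(open('w5.pkl','rb')); t=pickle.load(open('f0.pkl','rb'))['top']
D={'stop':((186,56.8),(372,62.4),.042),'lip':((189,178),(368.7,183.3),.061),'hoodback':((192.3,214),(366.3,219),.061),'foot':((196,173.7),(362.6,178.4),.024),'floor':((198.8,153.8),(358.7,158.6),.024)}
for k,(p,q,z) in D.items():
    x,e=tri(ray(a,*p),ray(f,*q)); print(k,x.round(4),np.round(e,4),'onz',onz(a,*p,z)[:2].round(4),onz(f,*q,z)[:2].round(4))
```

```text
stop [0.6173 0.165  0.0389] [0.0002 0.0002] onz [0.6167 0.1642] [0.6171 0.1658]
lip [0.5162 0.1623 0.0601] [0. 0.] onz [0.5164 0.1621] [0.5164 0.1626]
hoodback [0.4828 0.1609 0.0604] [0. 0.] onz [0.4831 0.1607] [0.483  0.1611]
foot [0.5158 0.1617 0.0365] [0.0001 0.0001] onz [0.5134 0.1647] [0.5135 0.1582]
floor [0.5323 0.1625 0.0178] [0. 0.] onz [0.5331 0.1611] [0.5331 0.1641]
```

```bash
python3 - <<'E'
from h import *
import pickle
f=pickle.load(open('w5.pkl','rb'));g=cv2.cvtColor(f['pixels'],cv2.COLOR_RGB2GRAY)
print('col277',[(v,int(g[v,277])) for v in list(range(152,176))+list(range(212,246))])
for v in (180,200,230): print(v,g[v,236:320].tolist())
E
python3 - <<'E'
import cv2
x=cv2.imread('pics/w5.png')[145:250,225:330]
cv2.imwrite('pics/z_tip.png',cv2.resize(x,None,fx=5,fy=5,interpolation=cv2.INTER_CUBIC))
E
```

```text
col277 [(152, 158), (153, 159), (154, 159), (155, 159), (156, 159), (157, 157), (158, 148), (159, 121), (160, 91), (161, 83), (162, 83), (163, 83), (164, 83), (165, 82), (166, 80), (167, 80), (168, 87), (169, 107), (170, 136), (171, 151), (172, 154), (173, 154), (174, 154), (175, 154), (212, 161), (213, 163), (214, 163), (215, 164), (216, 164), (217, 164), (218, 165), (219, 166), (220, 166), (221, 168), (222, 169), (223, 178), (224, 197), (225, 208), (226, 210), (227, 211), (228, 210), (229, 211), (230, 210), (231, 210), (232, 211), (233, 211), (234, 211), (235, 211), (236, 210), (237, 211), (238, 210), (239, 211), (240, 210), (241, 211), (242, 211), (243, 211), (244, 210), (245, 211)]
180 [157, 158, 157, 158, 157, 153, 133, 99, 82, 83, 86, 89, 90, 91, 92, 96, 97, 100, 103, 105, 107, 112, 114, 116, 118, 121, 123, 126, 127, 131, 133, 136, 139, 141, 142, 144, 146, 147, 149, 151, 153, 155, 156, 159, 160, 162, 164, 166, 167, 168, 170, 171, 171, 172, 173, 173, 175, 175, 176, 177, 178, 178, 180, 181, 180, 181, 180, 180, 179, 179, 178, 176, 173, 172, 173, 165, 131, 106, 105, 105, 104, 104, 
[... 151 characters left out ...]
 138, 141, 143, 145, 147, 149, 151, 153, 154, 157, 158, 161, 161, 163, 165, 167, 169, 169, 171, 172, 174, 175, 176, 176, 178, 178, 179, 180, 181, 181, 181, 182, 181, 182, 182, 183, 183, 183, 182, 180, 179, 176, 174, 172, 169, 159, 127, 106, 102, 103, 101, 103, 102, 103, 102]
230 [158, 159, 158, 158, 158, 158, 158, 155, 143, 123, 117, 121, 124, 126, 129, 131, 133, 136, 138, 142, 146, 149, 152, 157, 161, 165, 169, 174, 178, 181, 184, 186, 189, 193, 196, 198, 200, 203, 205, 207, 209, 210, 212, 214, 215, 217, 218, 220, 221, 222, 224, 225, 226, 227, 228, 230, 230, 230, 231, 231, 231, 232, 232, 232, 232, 232, 231, 230, 229, 227, 225, 223, 217, 199, 169, 156, 155, 155, 155, 155, 155, 155, 155, 155]
```

View pics/z_tip.png

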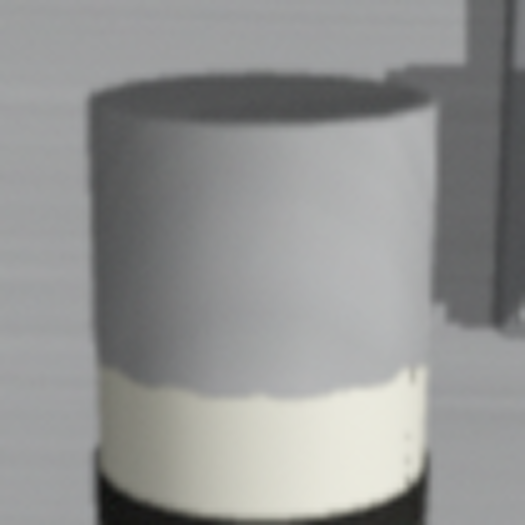

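Run:
```python
from h import *
import pickle
from scipy.optimize import least_squares
f=pickle.load(open('w5.pkl','rb'));o=r.get_obs();T=rot(o['orientation']);p=np.array(o['tcp_pos'])
def P(e,s,h,ph,l=0):  # end e forward, axis s above TCP, h radius offset, ph nose-up
    loc=np.array([-(e-l*np.cos(ph)-h*np.sin(ph)), -(s-l*np.sin(ph)+h*np.cos(ph)),0]); return p+T@loc
ve=[169.4,159.3]
vs=245.0  # sleeve front approx
R0=.0135
def res(x):
    e,s=x; return [proj(f,P(e,s,R0,0))[1]-169.4,proj(f,P(e,s,-R0,0))[1]-159.3]
q=least_squares(res,[.055,.02],x_scale=.01); print(q.x,q.fun)
# sleeve edge at l=29 predicted
print(proj(f,P(*q.x,R0,0,.029)), proj(f,P(*q.x,R0,0,.0)))
for s in (.018,.020,.022):
  for ph in (-.03,0,.03): print(s,ph,[round(proj(f,P(.055,s,R0*k,ph,l))[1],1) for k,l in ((1,0),(-1,0),(1,.029))])
g=cv2.cvtColor(f['pixels'],cv2.COLOR_RGB2GRAY); print(g[240:262,277].tolist())
```

```text
[0.05225429 0.00859037] [-1.13686838e-13 -8.52651283e-14]
(np.float64(277.313843710884), np.float64(241.67952515413603)) (np.float64(277.5383661576224), np.float64(169.3999999999999))
0.018 -0.03 [np.float64(164.9), np.float64(156.8), np.float64(244.4)]
0.018 0 [np.float64(166.1), np.float64(155.9), np.float64(244.5)]
0.018 0.03 [np.float64(167.3), np.float64(154.9), np.float64(244.6)]
0.02 -0.03 [np.float64(165.8), np.float64(157.5), np.float64(246.5)]
0.02 0 [np.float64(167.0), np.float64(156.5), np.float64(246.6)]
0.02 0.03 [np.float64(168.2), np.float64(155.5), np.float64(246.7)]
0.022 -0.03 [np.float64(166.8), np.float64(158.1), np.float64(248.8)]
0.022 0 [np.float64(168.0), np.float64(157.1), np.float64(248.9)]
0.022 0.03 [np.float64(169.2), np.float64(156.2), np.float64(248.9)]
[210, 211, 211, 211, 210, 211, 209, 200, 166, 96, 42, 38, 39, 41, 39, 37, 39, 42, 78, 150, 200, 209]
```

Run:
```python
from h import *
import pickle
from scipy.optimize import least_squares
f=pickle.load(open('w5.pkl','rb'));o=r.get_obs();T=rot(o['orientation']);p=np.array(o['tcp_pos'])
def P(e,s,h,ph,l=0):
    loc=np.array([-(e-l*np.cos(ph)-h*np.sin(ph)), -(s-l*np.sin(ph)+h*np.cos(ph)),0]); return p+T@loc
R0=.0135
def res(x,ph): return [proj(f,P(*x,R0,ph))[1]-169.4,proj(f,P(*x,-R0,ph))[1]-159.3,proj(f,P(*x,R0,ph,.029))[1]-248.9]
for ph in (-.03,0,.03):
    q=least_squares(lambda x:res(x,ph),[.055,.02],x_scale=.01); print(ph,q.x.round(4),q.fun.round(2))
```

```text
-0.03 [0.0539 0.0198] [-0.58  0.64  0.06]
0 [0.054  0.0197] [ 0.43 -0.47 -0.06]
0.03 [0.054  0.0196] [ 1.47 -1.55 -0.23]
```

Checks agree: the lip-to-stop distance is 100.5 mm (101 expected) and the hood top is at z = 60 mm. The bay middle is at world (0.562, 0.164) with yaw about 1.6°. The fuse centre sits 1 mm behind the TCP and 20 mm above it. Next I'll tilt nose-up 13° and go above the pre-insert point.

>>> send_rows(rows="0.01 -0.01 0 0.0008 -0.0284 0;0.01 -0.01 -0.0065 0.0008 -0.0284 0;0.01 -0.01 -0.0065 0.0008 -0.0284 0;0.01 -0.01 -0.0065 0.0008 -0.0284 0;0.01 -0.01 -0.0065 0.0008 -0.0284 0;0.01 -0.01 -0.0065 0.0008 -0.0284 0;0.01 -0.01 -0.0065 0.0008 -0.0284 0;0.012 -0.01 -0.013 0.0008 -0.0284 0;0 0 0 0 0 0;0 0 0 0 0 0")

```text
clock: 8.3
tcp_pos: [0.5836, 0.1647, 0.1504]
orientation: [0.211, 2.092, -2.088]
contact_force: [-0.1, 0.2, -1.5]
grip_width: 0.0252
```

```bash
cat > geo.py <<'E'
from h import *
O=np.array([.562,.1637]);PSI=np.radians(1.6)
H=np.array([[np.cos(PSI),-np.sin(PSI),0],[np.sin(PSI),np.cos(PSI),0],[0,0,1]])
OFF=(0.001,0.0198)
def rep(o=None):
    o=o or r.get_obs();T=H.T@rot(o['orientation']);p=H.T@(np.array(o['tcp_pos'])-[*O,0])
    a=-T[:,0];n=-T[:,1]
    C=p-OFF[0]*a+OFF[1]*n
    th=np.degrees(np.arcsin(a[2]));yaw=np.degrees(np.arctan2(a[1],a[0]));roll=np.degrees(np.arcsin(T[2,2]))
    q=lambda l,h:(C+l*a+h*n)*1e3
    print('t',round(float(o['clock']),2),'C mm',(C*1e3).round(2),'tilt',th.round(2),'yaw',yaw.round(2),'roll',roll.round(2))
    print(' hood end top',q(-.055,.0135).round(1),'bot',q(-.055,-.0135).round(1),' stop end bot',q(.055,-.0135).round(1))
    print(' F',(H.T@np.array(o['contact_force'])).round(2),'M',np.round(o['moment'],3),'grip',round(float(o['grip_width']),4),'j',np.round(o['joints'],2))
E
python3 - <<'E'
from geo import *
import pickle
rep()
for n in('scene','top','wrist'):
    f=r.grab_frame(n); save('v6'+n,f); pickle.dump(f,open('v6%s.pkl'%n,'wb'))
E
```

```text
t 8.3 C mm [ 16.17   0.46 169.46] tilt 12.99 yaw -0.11 roll 0.03
 hood end top [-40.5   0.6 170.3] bot [-34.4   0.6 143.9]  stop end bot [ 72.8   0.3 168.7]
 F [-0.14  0.16 -1.45] M [ 0.007  0.302 -0.081] grip 0.0252 j [-0.21  0.37 -0.27  1.96  0.32  0.64 -2.23]
```

View pics/v6wrist.png

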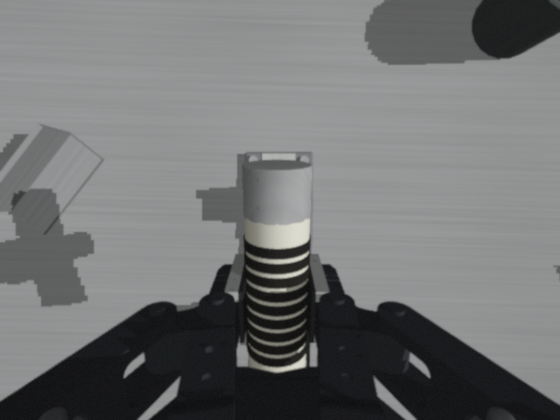

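The wrist view shows the base's far end (244–312) centred on the fuse (columns 244–311), so it is aligned sideways. I'll descend to the pre-insert height.

>>> send_rows(rows="0 -0.0005 -0.01 0 0 0;0 0 -0.015 0 0 0;0 0 -0.015 0 0 0;0 0 -0.015 0 0 0;0 0 -0.015 0 0 0;0 0 -0.015 0 0 0;0 0 -0.01 0 0 0;0 0 -0.005 0 0 0;0 0 -0.005 0 0 0;0 0 -0.004 0 0 0;0 0 -0.004 0 0 0;0 0 -0.003 0 0 0;0 0 0 0 0 0;0 0 0 0 0 0")

```text
clock: 9.85
tcp_pos: [0.5838, 0.1658, 0.0344]
orientation: [0.21, 2.092, -2.085]
contact_force: [0.9, -0.3, -1.9]
grip_width: 0.0249
```

Run:
```python
from geo import *
import pickle
rep()
for n in('scene','top','wrist'):
    f=r.grab_frame(n); save('v7'+n,f); pickle.dump(f,open('v7%s.pkl'%n,'wb'))
    if n!='wrist':
        u,v=map(int,proj(f,[.562,.164,.05])); c=f['pixels'][v-45:v+45,u-50:u+50,::-1]
        c=(255*(c/255.)**(1/1.8)).astype(np.uint8)
        cv2.imwrite('pics/v7c%s.png'%n,cv2.resize(c,None,fx=6,fy=6,interpolation=cv2.INTER_CUBIC))
```

```text
t 9.85 C mm [16.36  1.45 53.5 ] tilt 13.03 yaw -0.01 roll -0.01
 hood end top [-40.3   1.5  54.2] bot [-34.2   1.5  27.9]  stop end bot [73.   1.4 52.7]
 F [ 0.85 -0.31 -1.9 ] M [-0.023  0.283 -0.042] grip 0.0249 j [-0.3   0.54 -0.16  2.03  0.46  0.4  -2.38]
```

View pics/v7wrist.png

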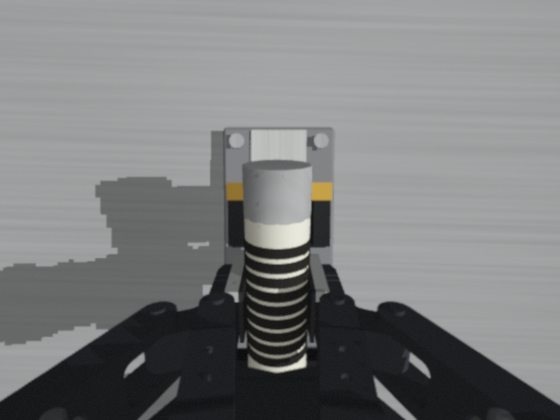

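View pics/v7cscene.png

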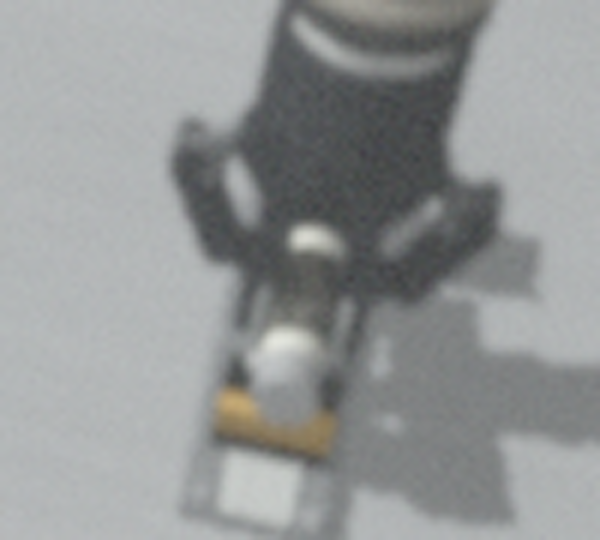

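The wrist view shows the stop bar at columns 227–332 (mid 279.5) with the fuse at 277.5, so the fuse is about 1 mm too far to +y. I'll correct that and lower slightly, then approach the spring.

>>> send_rows(rows="0 -0.0006 -0.001 0 0 0;0 -0.0007 -0.0015 0 0 0;0 0 0 0 0 0;-0.001 0 0 0 0 0;-0.001 0 0 0 0 0;-0.001 0 0 0 0 0;-0.001 0 0 0 0 0;-0.001 0 0 0 0 0;-0.001 0 0 0 0 0;0 0 0 0 0 0;0 0 0 0 0 0")

```text
clock: 11.1
tcp_pos: [0.5777, 0.1644, 0.0318]
orientation: [0.209, 2.092, -2.085]
contact_force: [1.0, 0.9, -1.4]
grip_width: 0.0249
```

Run:
```python
from geo import *
rep()
f=r.grab_frame('wrist'); save('w8',f)
im=f['pixels'].astype(int); m=(im[:,:,0]-im[:,:,2]>80)
ys,xs=np.where(m[150:260]); print('orange',xs.min(),xs.max(),ys.min()+150,ys.max()+150)
```

```text
t 11.1 C mm [10.25  0.31 50.9 ] tilt 13.03 yaw -0.01 roll -0.01
 hood end top [-46.4   0.3  51.7] bot [-40.3   0.3  25.4]  stop end bot [66.9  0.3 50.1]
 F [ 0.99  0.87 -1.35] M [0.004 0.284 0.034] grip 0.0249 j [-0.3   0.54 -0.16  2.04  0.46  0.39 -2.39]
orange 223 329 169 186
```

>>> send_rows(rows="-0.0005 0.0003 0 0 0 0;-0.0005 0 0 0 0 0;-0.0005 0 0 0 0 0;-0.0005 0 0 0 0 0;-0.0005 0 0 0 0 0;-0.0005 0 0 0 0 0;-0.0005 0 0 0 0 0;-0.0005 0 0 0 0 0;0 0 0 0 0 0;0 0 0 0 0 0")

```text
clock: 12.15
tcp_pos: [0.5739, 0.1647, 0.0319]
orientation: [0.21, 2.092, -2.085]
contact_force: [2.8, -0.1, -1.8]
grip_width: 0.0254
```

Run:
```python
from geo import *
rep()
```

```text
t 12.15 C mm [ 6.51  0.7  51.  ] tilt 13.05 yaw -0.02 roll -0.01
 hood end top [-50.1   0.7  51.7] bot [-44.    0.7  25.4]  stop end bot [63.1  0.7 50.3]
 F [ 2.82 -0.19 -1.82] M [-0.127 -0.22   0.006] grip 0.0254 j [-0.31  0.54 -0.15  2.05  0.46  0.38 -2.39]
```

>>> send_rows(rows="-0.0005 0 0 0 0 0;-0.0005 0 0 0 0 0;-0.0005 0 0 0 0 0;-0.0005 0 0 0 0 0;-0.0005 0 0 0 0 0;-0.0005 0 0 0 0 0;0 0 0 0 0 0;0 0 0 0 0 0")

```text
clock: 12.95
tcp_pos: [0.5711, 0.1647, 0.032]
orientation: [0.21, 2.092, -2.085]
contact_force: [5.4, -1.1, -2.4]
grip_width: 0.0253
```

Run:
```python
from geo import *
rep()
```

```text
t 12.95 C mm [ 3.7   0.71 51.09] tilt 13.07 yaw -0.02 roll -0.01
 hood end top [-52.9   0.7  51.8] bot [-46.8   0.7  25.5]  stop end bot [60.3  0.7 50.4]
 F [ 5.32 -1.27 -2.35] M [-0.181 -0.709 -0.027] grip 0.0253 j [-0.31  0.53 -0.15  2.06  0.46  0.38 -2.4 ]
```

Contact was felt at about x = -49 mm in my frame: 2.3 N at 1.3 mm and 4.8 N at 3.8 mm, matching the vision and the given spring. I'll push deeper.

>>> send_rows(rows="-0.0005 0 0 0 0 0;-0.0005 0 0 0 0 0;-0.0005 0 0 0 0 0;-0.0005 0 0 0 0 0;-0.0005 0 0 0 0 0;-0.0005 0 0 0 0 0;-0.0005 0 0 0 0 0;-0.0005 0 0 0 0 0;0 0 0 0 0 0;0 0 0 0 0 0")

```text
clock: 13.95
tcp_pos: [0.5682, 0.1647, 0.0325]
orientation: [0.213, 2.092, -2.084]
contact_force: [6.9, -0.1, -2.3]
grip_width: 0.025
```

Run:
```python
from geo import *
rep()
```

```text
t 13.95 C mm [ 0.79  0.78 51.5 ] tilt 13.17 yaw -0.04 roll -0.04
 hood end top [-55.8   0.8  52.1] bot [-49.7   0.8  25.8]  stop end bot [57.4  0.7 50.9]
 F [ 6.93 -0.34 -2.33] M [-0.234 -1.301  0.021] grip 0.025 j [-0.32  0.53 -0.15  2.06  0.47  0.38 -2.4 ]
```

>>> send_rows(rows="-0.0005 0 0 0 0 0;-0.0005 0 0 0 0 0;-0.0005 0 0 0 0 0;-0.0005 0 0 0 0 0;-0.0005 0 0 0 0 0;0 0 0 0 0 0;0 0 0 0 0 0")

```text
clock: 14.65
tcp_pos: [0.5664, 0.1646, 0.0327]
orientation: [0.214, 2.091, -2.083]
contact_force: [10.0, -1.8, -3.3]
grip_width: 0.0253
```

Run:
```python
from geo import *
rep()
f=r.grab_frame('wrist'); save('w9',f)
f=r.grab_frame('scene'); save('s9',f)
```

```text
t 14.65 C mm [-1.05  0.76 51.72] tilt 13.23 yaw -0.06 roll -0.05
 hood end top [-57.7   0.8  52.3] bot [-51.5   0.8  26. ]  stop end bot [55.6  0.7 51.2]
 F [ 9.95 -2.1  -3.3 ] M [-0.289 -1.632 -0.041] grip 0.0253 j [-0.32  0.53 -0.15  2.07  0.47  0.37 -2.41]
```

View pics/w9.png

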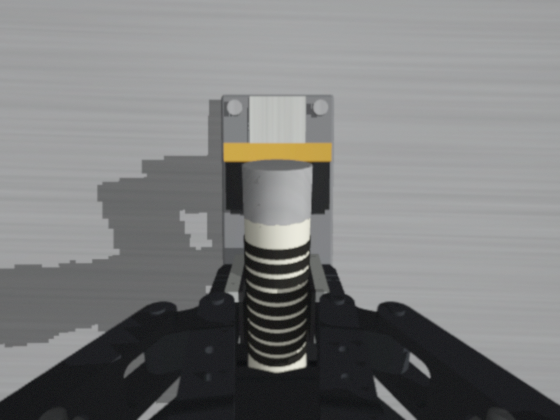

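The stop bar's near edge (v≈161) has just come clear of the fuse tip (v≈165). Force is 10 N at 8.7 mm of compression. About 2 mm more is needed.

>>> send_rows(rows="-0.0005 0 -0.0002 0 0 0;-0.0005 0 -0.0002 0 0 0;-0.0005 0 0 0 0 0;-0.0005 0 0 0 0 0;-0.0005 0 0 0 0 0;0 0 0 0 0 0;0 0 0 0 0 0")

```text
clock: 15.45
tcp_pos: [0.5648, 0.1646, 0.0327]
orientation: [0.216, 2.091, -2.082]
contact_force: [10.9, -1.4, -3.4]
grip_width: 0.0253
```

Run:
```python
from geo import *
rep()
```

```text
t 15.45 C mm [-2.75  0.81 51.71] tilt 13.31 yaw -0.08 roll -0.08
 hood end top [-59.4   0.9  52.2] bot [-53.2   0.9  25.9]  stop end bot [53.9  0.8 51.2]
 F [10.91 -1.72 -3.36] M [-0.352 -1.9    0.02 ] grip 0.0253 j [-0.32  0.53 -0.14  2.07  0.47  0.37 -2.41]
```

>>> send_rows(rows="-0.0005 0 0 0 0 0;-0.0004 0 0 0 0 0;0 0 0 0 0 0;-0.0003 0 -0.0007 -0.0003 0.0116 0;-0.0003 0 -0.0007 -0.0003 0.0116 0;-0.0003 0 -0.0007 -0.0003 0.0116 0;-0.0003 0 -0.0007 -0.0003 0.0116 0;-0.0002 0 -0.0007 -0.0003 0.0116 0;0 0 0 0 0 0;0 0 0 0 0 0")

```text
clock: 16.45
tcp_pos: [0.563, 0.1646, 0.0292]
orientation: [0.158, 2.122, -2.113]
contact_force: [12.5, -1.0, -3.8]
grip_width: 0.0251
```

Run:
```python
from geo import *
rep()
f=r.grab_frame('wrist'); save('w10',f)
```

```text
t 16.45 C mm [-3.4   0.84 48.51] tilt 10.04 yaw -0.09 roll -0.1
 hood end top [-59.9   0.9  52.2] bot [-55.2   0.9  25.6]  stop end bot [53.1  0.8 44.8]
 F [12.49 -1.31 -3.81] M [-0.342 -2.218  0.021] grip 0.0251 j [-0.26  0.55 -0.21  2.03  0.42  0.44 -2.34]
```

View pics/w10.png

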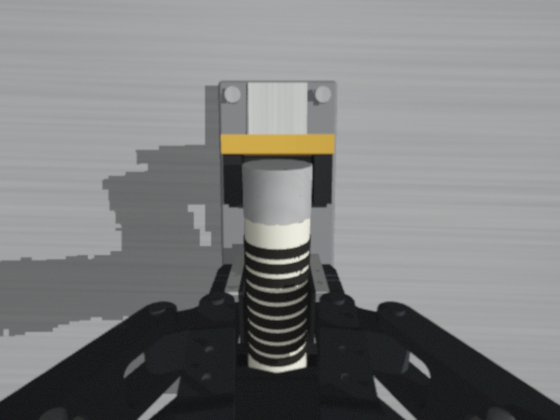

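The stop's inner edge is at v≈154 and the fuse tip at v≈160, a clear gap of about 2 mm. I'll keep tipping.

>>> send_rows(rows="-0.0003 0 -0.0007 -0.0003 0.0116 0;-0.0003 0 -0.0007 -0.0003 0.0116 0;-0.0003 0 -0.0007 -0.0003 0.0116 0;-0.0003 0 -0.0007 -0.0003 0.0116 0;-0.0003 0 -0.0007 -0.0003 0.0116 0;-0.0003 0 -0.0007 -0.0003 0.0116 0;-0.0003 0 -0.0007 -0.0003 0.0116 0;0 0 0 0 0 0;0 0 0 0 0 0")

```text
clock: 17.4
tcp_pos: [0.5611, 0.1645, 0.0242]
orientation: [0.073, 2.164, -2.157]
contact_force: [11.2, -1.5, -4.3]
grip_width: 0.0251
```

Run:
```python
from geo import *
rep()
f=r.grab_frame('wrist'); save('w11',f)
```

```text
t 17.4 C mm [-3.71  0.84 43.77] tilt 5.42 yaw -0.08 roll -0.1
 hood end top [-59.7   0.9  52. ] bot [-57.2   0.9  25.1]  stop end bot [52.3  0.8 35.5]
 F [11.13 -1.81 -4.26] M [-0.342 -2.317  0.084] grip 0.0251 j [-0.2   0.58 -0.27  1.98  0.35  0.54 -2.26]
```

View pics/w11.png

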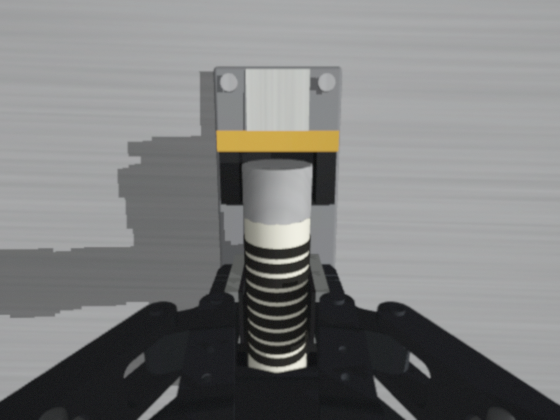

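The fuse end is now behind the stop, with the dark saddle visible between v≈152 and 163, and it is centred sideways. I'll finish levelling.

>>> send_rows(rows="-0.0003 0 -0.0007 -0.0003 0.0118 0;-0.0003 0 -0.0007 -0.0003 0.0118 0;-0.0003 0 -0.0007 -0.0003 0.0118 0;-0.0003 0 -0.0007 -0.0003 0.0118 0;-0.0003 0 -0.0007 -0.0003 0.0118 0;-0.0003 0 -0.0007 -0.0003 0.0118 0;-0.0003 0 -0.0007 -0.0003 0.0118 0;-0.0003 0 -0.0005 -0.0003 0.0118 0;0 0 0 0 0 0;0 0 0 0 0 0")

```text
clock: 18.45
tcp_pos: [0.5589, 0.1644, 0.0187]
orientation: [-0.029, 2.21, -2.206]
contact_force: [11.1, -1.4, -3.1]
grip_width: 0.0251
```

Run:
```python
from geo import *
rep()
```

```text
t 18.45 C mm [-4.05  0.76 38.48] tilt 0.04 yaw -0.07 roll -0.1
 hood end top [-59.1   0.8  51.9] bot [-59.    0.9  24.9]  stop end bot [51.   0.7 25. ]
 F [11.08 -1.69 -3.05] M [-0.439 -2.342  0.139] grip 0.0251 j [-0.16  0.62 -0.31  1.91  0.3   0.65 -2.19]
```

>>> send_rows(rows="0.0005 0 -0.0003 0 0 0;0.0005 0 -0.0003 0 0 0;0.0005 0 0 0 0 0;0.0005 0 0 0 0 0;0.0005 0 0 0 0 0;0.0005 0 0 0 0 0;0 0 0 0 0 0;0 0 0 0 0 0")

```text
clock: 19.25
tcp_pos: [0.5613, 0.1645, 0.0183]
orientation: [-0.03, 2.209, -2.206]
contact_force: [8.8, -1.2, 1.4]
grip_width: 0.0255
```

Run:
```python
from geo import *
rep()
```

```text
t 19.25 C mm [-1.71  0.8  38.08] tilt -0.01 yaw -0.05 roll -0.08
 hood end top [-56.7   0.8  51.6] bot [-56.7   0.9  24.6]  stop end bot [53.3  0.8 24.6]
 F [ 8.71 -1.48  1.38] M [-0.411 -1.866  0.136] grip 0.0255 j [-0.15  0.63 -0.31  1.9   0.3   0.65 -2.19]
```

>>> send_rows(rows="0.0004 0 0 0 0 0;0.0004 0 0 0 0 0;0.0004 0 0 0 0 0;0.0004 0 0 0 0 0;0 0 0 0 0 0;0 0 0 0 0 0")

```text
clock: 19.85
tcp_pos: [0.5624, 0.1645, 0.0182]
orientation: [-0.031, 2.21, -2.207]
contact_force: [7.6, -1.8, 0.7]
grip_width: 0.0251
```

Run:
```python
from geo import *
rep()
```

```text
t 19.85 C mm [-0.59  0.78 37.96] tilt -0.06 yaw -0.05 roll -0.07
 hood end top [-55.6   0.8  51.5] bot [-55.6   0.8  24.5]  stop end bot [54.4  0.8 24.4]
 F [ 7.53 -2.05  0.67] M [-0.383 -1.555  0.12 ] grip 0.0251 j [-0.15  0.63 -0.31  1.9   0.3   0.66 -2.19]
```

Fz rose by about 4 N, so the fuse is resting on the saddles. Now I'll feel for the stop.

>>> send_rows(rows="0.0004 0 0 0 0 0;0.0004 0 0 0 0 0;0.0004 0 0 0 0 0;0 0 0 0 0 0;0 0 0 0 0 0")

```text
clock: 20.35
tcp_pos: [0.5631, 0.1645, 0.018]
orientation: [-0.032, 2.21, -2.207]
contact_force: [7.5, -1.9, 1.1]
grip_width: 0.0255
```

Run:
```python
from geo import *
rep()
```

```text
t 20.35 C mm [ 0.16  0.79 37.82] tilt -0.11 yaw -0.04 roll -0.06
 hood end top [-54.8   0.8  51.4] bot [-54.9   0.8  24.4]  stop end bot [55.1  0.8 24.2]
 F [ 7.49 -2.1   1.14] M [-0.346 -1.431  0.131] grip 0.0255 j [-0.15  0.63 -0.31  1.9   0.3   0.66 -2.19]
```

>>> send_rows(rows="0.0003 0 0 0 0 0;0.0003 0 0 0 0 0;0.0003 0 0 0 0 0;0 0 0 0 0 0;0 0 0 0 0 0")

```text
clock: 20.85
tcp_pos: [0.5634, 0.1646, 0.0179]
orientation: [-0.034, 2.21, -2.208]
contact_force: [4.3, -1.0, 1.6]
grip_width: 0.0255
```

Run:
```python
from geo import *
rep()
```

```text
t 20.85 C mm [ 0.44  0.88 37.7 ] tilt -0.17 yaw -0.04 roll -0.05
 hood end top [-54.5   0.9  51.4] bot [-54.6   0.9  24.4]  stop end bot [55.4  0.9 24. ]
 F [ 4.27 -1.14  1.64] M [-0.337 -1.068 -0.008] grip 0.0255 j [-0.15  0.63 -0.31  1.9   0.3   0.66 -2.19]
```

Stop contact: the motion stalled and Fx dropped to 4 N. A little more takes the side load off, then I'll press down slightly.

>>> send_rows(rows="0.0003 0 0 0 0 0;0.0003 0 -0.0002 0 0 0;0.0002 0 -0.0002 0 0 0;0 0 -0.0002 0 0 0;0 0 0 0 0 0;0 0 0 0 0 0")

```text
clock: 21.45
tcp_pos: [0.5633, 0.1648, 0.0173]
orientation: [-0.035, 2.211, -2.209]
contact_force: [4.3, -1.5, 6.7]
grip_width: 0.0251
```

Run:
```python
from geo import *
rep()
f=r.grab_frame('wrist'); save('w12',f)
```

```text
t 21.45 C mm [ 0.46  1.03 37.06] tilt -0.25 yaw -0.02 roll -0.04
 hood end top [-54.5   1.   50.8] bot [-54.6   1.1  23.8]  stop end bot [55.4  1.  23.3]
 F [ 4.23 -1.62  6.74] M [-0.422 -0.905  0.013] grip 0.0251 j [-0.15  0.63 -0.31  1.89  0.3   0.66 -2.19]
```

View pics/w12.png

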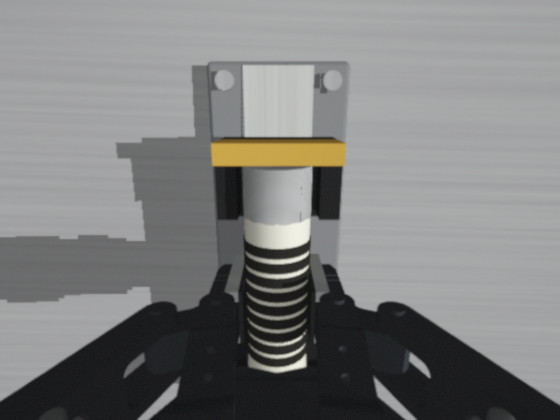

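The fuse butts against the stop (bar's inner edge at v≈166) and is centred. I'll release.

>>> send_rows(rows="0 0 0 0 0 0;0 0 0 0 0 0;0 0 0 0 0 0;0 0 0 0 0 0", grip=0.05)

```text
clock: 21.9
tcp_pos: [0.5614, 0.1648, 0.0159]
orientation: [-0.04, 2.211, -2.211]
contact_force: [-0.0, 0.3, -1.0]
grip_width: 0.0501
```

Run:
```python
from geo import *
rep()
f=r.grab_frame('wrist'); save('w13',f)
```

```text
t 21.9 C mm [-1.45  1.14 35.7 ] tilt -0.47 yaw 0.02 roll -0.02
 hood end top [-56.3   1.1  49.6] bot [-56.6   1.1  22.7]  stop end bot [53.4  1.2 21.8]
 F [-0.03  0.27 -0.97] M [-0.002  0.042  0.015] grip 0.0501 j [-0.15  0.64 -0.31  1.9   0.29  0.66 -2.19]
```

View pics/w13.png

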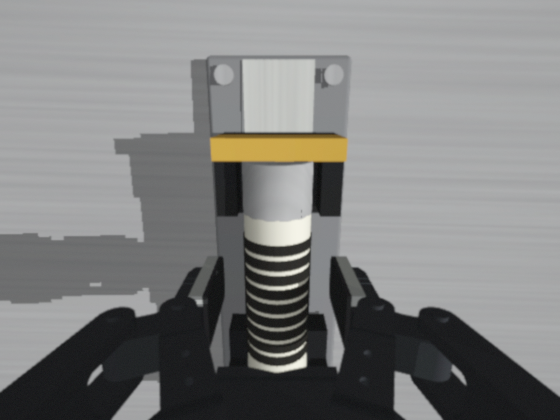

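Released: the forces have gone to zero and the pads stand clear at columns 218 and 338. I'll lift straight up and check the seating from two views.

>>> send_rows(rows="0 0 0 0 0 0;0 0 0.005 0 0 0;0 0 0.01 0 0 0;0 0 0.015 0 0 0;0 0 0.02 0 0 0;0 0 0.03 0 0 0;0 0 0.03 0 0 0;0 -0.02 0.03 0 0 0;-0.01 -0.03 0.01 0 0 0;-0.02 -0.03 0 0 0 0;-0.01 -0.01 0 0 0 0;0 0 0 0 0 0;0 0 0 0 0 0", grip=0.06)

```text
clock: 23.25
tcp_pos: [0.5228, 0.0756, 0.1673]
orientation: [-0.036, 2.211, -2.208]
contact_force: [0.1, 0.4, -0.0]
grip_width: 0.0596
```

Run:
```python
from geo import *
import pickle
st()
f=r.grab_frame('wrist'); save('w14',f); pickle.dump(f,open('w14.pkl','wb'))
```

```text
{'clock': 23.25, 'joints': [0.0515, 0.341, -0.3775, 1.9449, 0.1562, 0.8883, -1.9482], 'tcp_pos': [0.5228, 0.0756, 0.1673], 'orientation': [-0.0364, 2.2109, -2.2083], 'contact_force': [0.0759, 0.4291, -0.0063], 'moment': [-0.0325, -0.0533, 0.0404], 'grip_width': 0.0596}
```

View pics/w14.png

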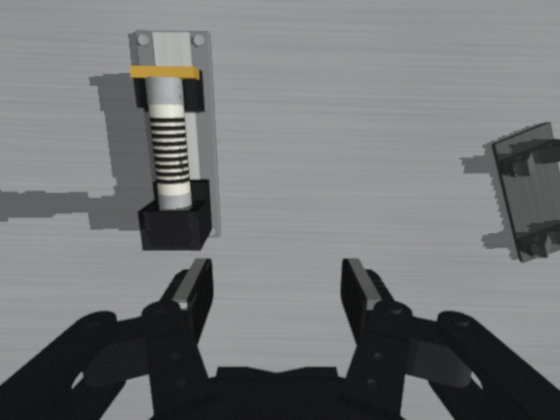

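>>> send_rows(rows="0 0.02 0 0 0 0;0 0.03 0 0 0 0;0 0.04 0 0 0 0;0 0.04 0 0 0 0;0 0.03 0 0 0 0;0 0.02 0 0 0 0;0 0 0 0 0 0;0 0 0 0 0 0")

```text
clock: 24.1
tcp_pos: [0.5222, 0.2558, 0.1662]
orientation: [-0.04, 2.21, -2.209]
contact_force: [-0.1, -0.8, 0.3]
grip_width: 0.0599
```

Run:
```python
from geo import *
import pickle
st()
f=r.grab_frame('wrist'); save('w15',f); pickle.dump(f,open('w15.pkl','wb'))
for n in('scene','top'):
    g=r.grab_frame(n); pickle.dump(g,open('f15%s.pkl'%n,'wb')); save('f15'+n,g)
```

```text
{'clock': 24.1, 'joints': [-0.2366, 0.4308, -0.4161, 1.8203, 0.2053, 0.9389, -2.2827], 'tcp_pos': [0.5222, 0.2558, 0.1662], 'orientation': [-0.0405, 2.2104, -2.2091], 'contact_force': [-0.1355, -0.8265, 0.3261], 'moment': [-0.0798, 0.0171, -0.0201], 'grip_width': 0.0599}
```

View pics/w15.png

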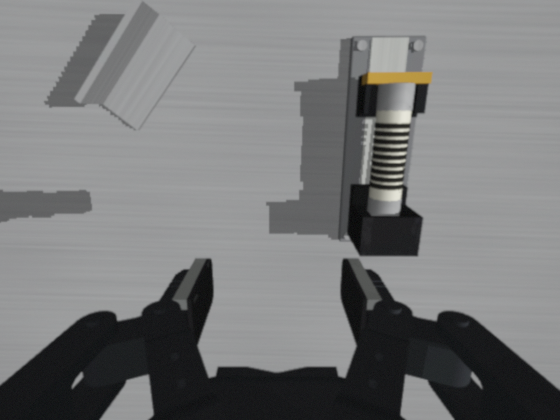

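```bash
python3 - <<'E'
from geo import *
import pickle
from itertools import product
F={n:pickle.load(open(n+'.pkl','rb')) for n in('w14','w15')}
M={}
for n,(u0,u1,vs) in {'w14':(138,200,(106,112,185,190)),'w15':(362,416,(111,117,189,194))}.items():
    g=cv2.cvtColor(F[n]['pixels'],cv2.COLOR_RGB2GRAY)
    for v in vs: print(n,v,u0,g[v,u0:u1].tolist())
E
python3 - <<'E'
import cv2,numpy as np
a=cv2.imread('pics/w14.png')[55:255,120:220];b=cv2.imread('pics/w15.png')[55:255,340:440]
x=np.hstack([a,b]);x=(255*(x/255.)**.6).astype(np.uint8)
cv2.imwrite('pics/w145.png',cv2.resize(x,None,fx=3,fy=3,interpolation=cv2.INTER_CUBIC))
E
```

```text
w14 106 138 [41, 33, 31, 26, 21, 24, 21, 19, 16, 31, 66, 100, 121, 131, 142, 151, 162, 169, 175, 183, 188, 194, 199, 202, 206, 210, 212, 215, 216, 218, 222, 225, 227, 228, 227, 224, 222, 220, 218, 216, 213, 207, 203, 195, 174, 128, 64, 28, 26, 30, 33, 33, 36, 35, 35, 33, 32, 33, 32, 31, 27, 26]
w14 112 138 [97, 97, 97, 97, 96, 86, 74, 64, 63, 61, 71, 95, 115, 127, 136, 146, 156, 165, 173, 180, 187, 191, 197, 201, 205, 209, 212, 215, 216, 219, 221, 225, 228, 230, 230, 228, 226, 224, 221, 218, 216, 213, 209, 203, 193, 169, 125, 110, 109, 110, 112, 112, 113, 111, 111, 110, 104, 86, 74, 74, 73, 74]
w14 185 138 [98, 98, 99, 97, 97, 98, 98, 98, 99, 99, 98, 99, 99, 93, 75, 40, 23, 22, 37, 78, 113, 126, 134, 142, 151, 160, 167, 174, 180, 185, 190, 194, 197, 201, 204, 206, 209, 212, 215, 219, 222, 223, 222, 218, 219, 220, 217, 214, 210, 203, 191, 158, 91, 38, 33, 32, 30, 32, 31, 30, 30, 30]
w14 190 138 [96, 95, 95, 95, 95, 95, 95, 96, 95, 96, 95, 95, 96, 93, 84, 58, 28, 23, 27, 53, 89, 118, 132, 141, 153, 164, 173, 180, 186, 192, 196, 202, 205, 209, 212, 215, 217, 219, 222, 223, 226, 226, 221
[... 449 characters left out ...]
, 123, 126, 131, 134, 139, 146, 152, 160, 165, 173, 180, 186, 192, 196, 200, 204, 210, 216, 222, 225, 227, 228, 228, 227, 226, 226, 218, 192, 136, 100, 96, 99, 109]
w15 189 362 [22, 21, 20, 19, 18, 22, 39, 68, 91, 101, 107, 109, 111, 112, 108, 104, 101, 99, 98, 102, 104, 100, 102, 105, 106, 102, 99, 103, 106, 109, 112, 115, 122, 136, 147, 154, 150, 160, 168, 156, 116, 60, 36, 36, 57, 102, 137, 151, 154, 154, 154, 154, 154, 154]
w15 194 362 [22, 20, 20, 23, 21, 22, 47, 82, 99, 106, 111, 115, 119, 122, 125, 129, 133, 138, 144, 151, 159, 166, 174, 180, 186, 192, 197, 202, 206, 211, 214, 218, 221, 223, 225, 226, 226, 223, 210, 164, 88, 39, 33, 42, 79, 126, 149, 153, 153, 153, 153, 153, 152, 154]
```

View pics/w145.png

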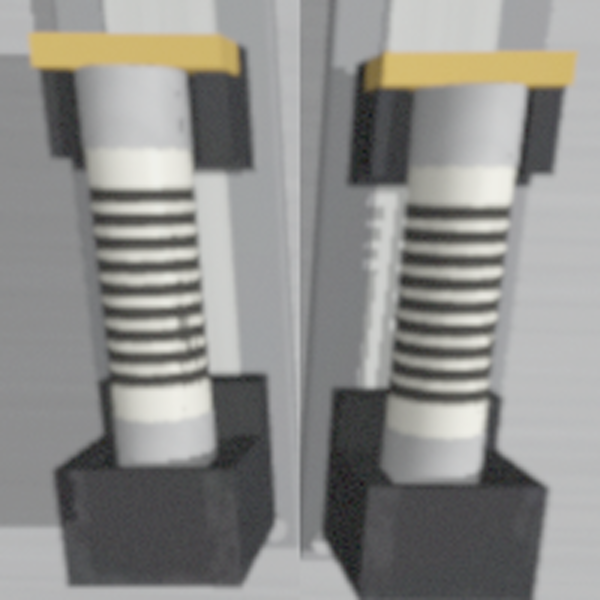

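Run:
```python
from geo import *
import pickle
F={n:pickle.load(open(n+'.pkl','rb')) for n in('w14','w15')}
E={'w14':((147.9,183.6,106),(157.0,189.9,185)),'w15':((376.3,411.5,111),(368.6,401.5,194))}
pl=[]
for n,rs in E.items():
    f=F[n];m=[]
    for L,Rr,v in rs:
        a=ray(f,L,v)[1];b=ray(f,Rr,v)[1]; m.append(a/np.linalg.norm(a)+b/np.linalg.norm(b))
    nn=np.cross(m[0],m[1]);nn/=np.linalg.norm(nn);pl.append((nn,nn@np.array(f['position'])))
for x in (.514,.562,.61):
    A=np.array([pl[0][0],pl[1][0],[1,0,0]]);print(np.linalg.solve(A,[pl[0][1],pl[1][1],x]).round(4))
```

```text
[0.514  0.1624 0.038 ]
[0.562  0.1638 0.0381]
[0.61   0.1652 0.0382]
```

Two views put the fuse axis at z ≈ 38.1 mm, level to 0.2 mm over 96 mm, against 37.5 expected. That is within measuring error. End friction could still be holding it slightly high, so I'll feel its top with shut fingers, pressing gently.

>>> send_rows(rows="0.01 -0.012 0 0 0 0;0.01 -0.02 -0.01 0 0 0;0.01 -0.02 -0.02 0 0 0;0.01 -0.02 -0.02 0 0 0;0 -0.02 -0.02 0 0 0;0 0 -0.02 0 0 0;0 0 -0.01 0 0 0;0 0 0 0 0 0;0 0 0 0 0 0", grip=0.0, grip_force=30)

```text
clock: 25.15
tcp_pos: [0.5629, 0.163, 0.0671]
orientation: [-0.037, 2.211, -2.209]
contact_force: [0.2, 0.0, -0.4]
grip_width: 0.0002
```

Run:
```python
from geo import *
st(); rep()
f=r.grab_frame('wrist'); save('w16',f)
```

```text
{'clock': 25.15, 'joints': [-0.1169, 0.5619, -0.3535, 1.8768, 0.2682, 0.7542, -2.161], 'tcp_pos': [0.5629, 0.163, 0.0671], 'orientation': [-0.037, 2.2111, -2.2091], 'contact_force': [0.2428, 0.0078, -0.3885], 'moment': [-0.0094, -0.0105, -0.0524], 'grip_width': 0.0002}
t 25.15 C mm [ 3.000e-02 -7.700e-01  8.687e+01] tilt -0.32 yaw 0.0 roll -0.06
 hood end top [-54.9  -0.8 100.7] bot [-55.   -0.8  73.7]  stop end bot [55.  -0.8 73.1]
 F [ 0.24  0.   -0.39] M [-0.009 -0.011 -0.052] grip 0.0002 j [-0.12  0.56 -0.35  1.88  0.27  0.75 -2.16]
```

View pics/w16.png

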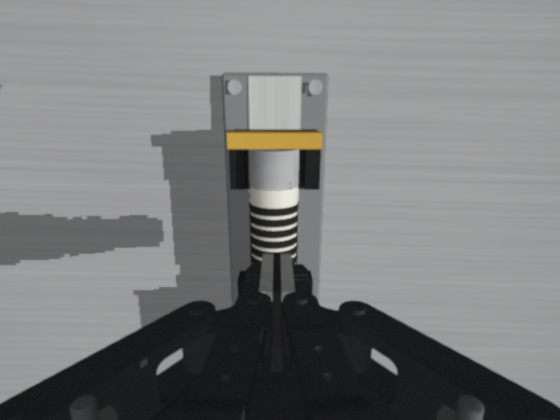

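The shut fingers (column 277) stand over the sleeve, which is centred at about 274. I'll shift 1 mm and descend slowly.

>>> send_rows(rows="0 0.001 -0.003 0 0 0;0 0 -0.004 0 0 0;0 0 -0.003 0 0 0;0 0 -0.002 0 0 0;0 0 -0.001 0 0 0;0 0 -0.0005 0 0 0;0 0 -0.0005 0 0 0;0 0 0 0 0 0;0 0 0 0 0 0")

```text
clock: 26.1
tcp_pos: [0.5624, 0.1637, 0.0525]
orientation: [-0.038, 2.211, -2.21]
contact_force: [-0.3, 0.5, 0.3]
grip_width: 0.0001
```

>>> send_rows(rows="0 0 -0.0004 0 0 0;0 0 -0.0004 0 0 0;0 0 -0.0004 0 0 0;0 0 0 0 0 0")

```text
clock: 26.5
tcp_pos: [0.5624, 0.1637, 0.0512]
orientation: [-0.038, 2.211, -2.21]
contact_force: [-0.5, -0.6, 1.6]
grip_width: 0.0002
```

>>> send_rows(rows="0 0 -0.0004 0 0 0;0 0 -0.0004 0 0 0;0 0 0 0 0 0;0 0 0 0 0 0")

```text
clock: 26.9
tcp_pos: [0.5625, 0.1638, 0.051]
orientation: [-0.037, 2.211, -2.21]
contact_force: [-2.0, -0.6, 6.1]
grip_width: -0.0002
```

The top was felt at z = 51.0–51.1 mm, where 51.0 means fully home, and it did not yield under 6 N. I'll retreat.

>>> send_rows(rows="0 0 0.001 0 0 0;0 0 0.003 0 0 0;0 0 0.01 0 0 0;0 0 0.02 0 0 0;0 0 0.03 0 0 0;0 0 0.03 0 0 0;-0.01 -0.03 0.02 0 0 0;-0.01 -0.04 0 0 0 0;-0.01 -0.03 0 0 0 0;0 0 0 0 0 0;0 0 0 0 0 0")

```text
clock: 28.0
tcp_pos: [0.5325, 0.0632, 0.1651]
orientation: [-0.035, 2.212, -2.21]
contact_force: [-0.2, 0.3, -0.0]
grip_width: -0.0001
```

Run:
```python
from geo import *
import pickle
st()
f=r.grab_frame('wrist'); save('w17',f); g=r.grab_frame('top'); save('t17',g)
t=pickle.load(open('f0.pkl','rb'))['top']
d=cv2.absdiff(t['pixels'],g['pixels']).max(2)
for n,(u,v) in {'pipe':(300,143),'hammer':(461,200),'angle':(125,214)}.items(): print(n,(d[v-45:v+45,max(0,u-35):u+35]>40).sum())
```

```text
{'clock': 28.0, 'joints': [0.0811, 0.3575, -0.3844, 1.9279, 0.1668, 0.8923, -1.9318], 'tcp_pos': [0.5325, 0.0632, 0.1651], 'orientation': [-0.0348, 2.2117, -2.2104], 'contact_force': [-0.1579, 0.3097, -0.0115], 'moment': [0.0704, 0.0316, -0.064], 'grip_width': -0.0001}
pipe 0
hammer 0
angle 268
```

View pics/w17.png

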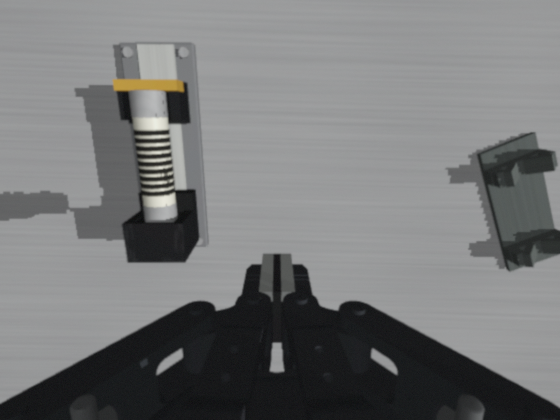

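View pics/t17.png

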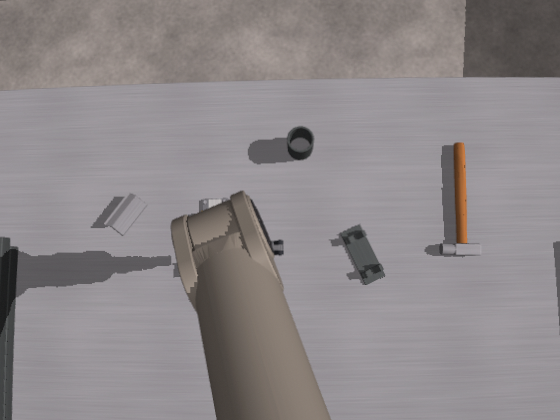

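The fuse lies between hood and stop with the robot clear. The pipe, hammer and bracket are where they were; the pixel change near the bracket is the arm's shadow. I'll hand in.

```bash
python3 -c "
from bench import r
print(r.hand_in())"
```

```text
the job is handed in; nothing more can be done
None
```

The fuse is loaded in the holder, let go of, and the job was handed in at about 28 s of the 69 s allowed. I pushed the hood end in against the spring at a 13° tilt, lowered the other end behind the stop, eased it forward to touch the stop, pressed it down lightly and opened the fingers.

**Spring contact:** it was felt where the cameras had placed it, so the carriage position was confirmed. Compression peaked at about 11 mm, with up to 12.5 N read at the wrist.

**Holder forces:** I estimate the sum stayed near 20 N (limit 30 N). That is worked out from the wrist readings and the spring figures, not measured directly.

**Seating checks:**
- The two-view camera measurement put the fuse axis at z = 38.1 mm, level to 0.2 mm over 96 mm.
- Touching its top with shut fingers gave about 51.0 mm, so an axis of about 37.5 mm, which is fully home. It did not move under a 6 N press.
- The 0.6 mm difference between the two is within the camera calibration error of about 2 mm.

**Bystanders:** the last top picture shows the pipe stub and hammer unchanged. The pixel check did flag a change near the angle bracket; I put this down to the arm's shadow, as the bracket looks to be in the same place.

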